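Send the lapped parts to the wash over the rocker chute

ROBOT

A 6-joint arm with a two-finger parallel gripper is mounted at the origin on a cart in front of the work surface, level with it; the furniture and walls round the work are solid. World frame = base frame: x ahead of the robot, y to its left, z up, the work surface at z = 0. Lengths are in m, angles in rad, forces in N, time in s.
With the tool pointing down it reaches from about 0.4 to 0.925 m from the base axis. Payload 3.4 kg.
Tool frame: the origin (TCP) lies midway between the tips of the shut fingers; the grasp point (between the pads) lies arm.pinch_z behind it (arm.pinch_z is the distance from the TCP to the grasp point, in m); z points along the fingers, y is the line along which they close (so a half turn about z gives the same grasp; the last joint's range is limited). The gripper opens to 85 mm and grips with 20 to 120 N. Pads are 22 mm wide; open, the fingers measure 114 mm over their backs; the gripper's body (76 mm by 85 mm) begins 54 mm behind the grasp point. The pads swing forward as they close: fully open they stand 13 mm farther back than shut.
Start: joints at [-1.337, 0.307, 1.506, -0, 1.328, -0.073], TCP at [0.174, -0.548, 0.231] pointing down, gripper open.
Joint ranges: [-3.12, 3.12], [-1.05, 2.28], [0.14, 2.33], [-1.42, 4.57], [0.1, 2.73], [-2.68, 2.68]. Speed limits (rad/s): [2.57, 2.57, 3.14, 3.14, 3.14, 3.14].

INTERFACE

Orientations are given as a 3x3 rotation matrix whose columns are the frame's x, y, z axes.
In Python, from station import telemetry, viewer, arm gives the robot as it stands. The module is installed in compiled form; this text tells all that it offers.
- The arm moves only by the tool play_rows, never from a script. Its argument "rows" is a list of rows, each a list of 6 numbers: the shift along the tool's x, y, z in mm, then the turn, a rotation vector about the tool's x, y, z in rad. In form: [[dx, dy, dz, wx, wy, wz], ...]. A call has exactly 8 rows; each row shifts and turns the commanded pose from where the row before left it, along the tool's axes as they then stand; what a row does not reach is not made up. A row lasts 1/10 s, in which the tool goes at most 50 mm and 8.59 degrees, less where a joint would pass 70% of its speed; a pose out of reach is approached as far as the arm can. A call with a gripper value outside its range is refused whole. "jaw" is the gripper's target within -1 to 1 (shut at 1, half-way at 0, fully open at -1), set as the call begins (left out, the last holds). The fingers move at their own pace and stop on an object; "squeeze" is the grip in N (left out, the last holds). Time passes only in rows, so rows that do not move let the fingers close, or fill a call up. It gives the time, the measured TCP pose, the force, the opening and the grip force at its end, in the units of the state.
- telemetry.read_state(): the state, without advancing time (a new reading comes with each control period).
- viewer.get_image(name): name is "scene" or "side" or "wrist"; returns a dict with "color" (400x640x3 uint8, blue, green, red), "mtx" (3x3 intrinsics, pixels), "rvec" (rotation vector, rad) and "tvec" (3), from world to camera coordinates, as OpenCV has them; the wrist camera has in their place "hand_eye" (4x4, takes a point from camera to tool coordinates, whose origin is the TCP and whose axes are the flange's). Camera axes: x right, y down, z forward; pixel columns grow to the right and rows downward; lengths in m; the calibration is good to about 2 mm. A picture is of the moment at which its call begins: read the wrist's pose just before it. There is no depth.
- arm.close_job(): hands the job in; it is judged then, once.
The state is a dict: "clock": time; "joint_positions": joint angles; "joint_vel": joint speeds; "joint_efforts": joint torques, N m; "eef_pos": TCP position; "tcp_rot": TCP orientation; "wrist_force": force on the tool from outside, world axes, zero at the start; "torque": the same for the moment, N m; "finger_gap": opening from 0.0 (shut) to 1.0 (fully open); "finger_force": force on a finger pad.
Only numpy, scipy, OpenCV 4.12 (cv2) and the standard library are available. Lean on these libraries where they do the work, as an engineer would, in place of code of your own. Each camera call takes 0.05 s, during which the arm holds its last target. There are 200 camera calls.

TASK

The oil stone on the red mat and the brass bar on the green mat are done and must go to the wash: first the stone, then the bar, set each one lengthwise on the level pivoting tray with its middle a little towards the basket, and let go, so that its own weight tips the tray and it slides into the blue basket; let the tray swing back level in between. Do not push the tray over by hand or drop things straight into the basket. Then start the wash time: push the loose timer by its red plunger back flush against the steel bench stop and press the plunger fully in, then let go, and leave the oil bottle, vial, screwdriver and V-block where they stand.

Things in the scene. Friction and masses are not known exactly. Their poses are not given: they have to be found in the camera images.
- oil_stone: Dark grey oil stone, block 155 x 66 x 26 mm, 0.4 to 0.6 kg, standing on a long narrow edge on the red mat: 26 mm thick, 66 mm high there. Origin: middle of one large face. Own x along the 155 mm length, own y along the 66 mm (upright at the start), own z across the 26 mm (level). Grasp across the 26 mm from above near mid-length: oil bottle and vial stand beside its ends.
- oil_stone_center (a point): Centre of the oil stone's volume (13 mm along its own z from its origin).
- brass_bar: Square brass bar 75 mm long, 10 x 10 mm, 60 to 90 g, lying on the green mat. Origin: centre of its underside. Own y runs along its length. Grasp it across its 10 mm.
- rocker: Fixed rocker chute: grey base plate (112 mm wide, -130 to +370 mm along own x), two cheeks carrying the tray's pivot (tops at z = 169 mm, 54 mm either side of the centre line), blue wash basket at the far end. Origin: at z = 0 right under the pivot axis. Own x points level from tray to basket, the way parts slide; own y along the pivot axis.
- tray (a joint): Tray tilt about its pivot, rad: 0 level (counterweight holds it), 0.6 = basket end down. Level, it is an aluminium trough, floor top at z = 150 mm, from -90 to +130 mm along the rocker's x, 78 mm wide inside, side walls 14 mm, near end wall 20 mm above the floor, basket end open. Slick floor. A part with its middle 35 mm or more beyond the pivot tips it within 1 to 2 s; the empty tray swings back.
- tray_load (a point): Good loading point on the tray floor's upper face, on its centre line 45 mm beyond the pivot on the basket side: put the middle of a part, lying lengthwise, at or a little beyond it. Moves with the tray; own x along the tray towards the basket, own z up off the floor.
- basket_in (a point): Middle of the wash basket's floor. The basket is 270 x 100 mm inside, along the rocker's x and y; its walls reach z = 88 mm, its white slick floor falls away from the tray.
- timer: Loose white process timer, 50 deep x 74 wide x 39 mm high, 0.25 kg, standing on the surface with a white dial on top. Origin: centre of its underside. Own x points from its red plunger to its back, which faces the bench stop, 10 to 40 mm away at the start.
- timer_plunger (a point): Middle of the outer face of the timer's red round plunger (22 mm diameter, sticking out 16 mm level towards the robot from the timer's front, 22 mm above the surface).
- timer_button (a joint): How far the plunger is pushed in, m: 0 out, 0.006 fully in. Sprung: 1.2 N to start, 4.8 N fully in; it comes back out. The timer slides at about 1.5 N.
- bench_stop: Fixed steel bench stop: upright plate 16 mm thick, 100 mm wide, 45 mm high. Origin: under the middle of the plate, at the surface. Own x is the plate's normal pointing away from the timer; the face for the timer is 8 mm to the -x side. A timer flush against it has its origin 33 mm on the -x side.
- mat_red: Fixed thin red mat, 140 x 190 x 3 mm (own x, y), that carries oil stone, oil bottle and vial; origin under its centre.
- mat_green: Fixed thin green mat, 140 x 190 x 3 mm (own x, y), that carries brass bar, red-capped screwdriver and V-block; origin under its centre. The two mats may change places, left and right of the rocker. A tall microscope and motor stand behind the left place, beyond x = 0.55 m: when moving to or from there, pass on the robot's side of it (x about 0.45 m).
- oil_bottle: Small amber oiler, 28 mm across, 93 mm high with its needle, upright beside one end of the stone; origin under its centre. Leave it alone.
- pin_vial: Translucent white plastic vial, 24 mm across, 58 mm high, upright beside the other end of the stone; origin under its centre. Leave it alone.
- screwdriver_red: Small screwdriver with red cap, 151 x 12 x 15 mm, lying about 50 mm beside the brass bar, along it (own y); origin under its middle. Leave it alone.
- v_block: Steel V-block 34 x 40 x 28 mm on the other side of the brass bar, about 50 mm from it; origin under its centre. Leave it alone.
Not all that is in view belongs to the job. Leave any brown look-alike of the timer alone.

How it is judged:
By the outcome, as a careful person would: the job done as asked, in the order asked, and still so for the second after the job is handed in, with the robot touching nothing.
It also fails if it takes over 72 s, if anything falls off the work surface, if the arm or the gripper's body presses on something with over 40 N, if the wrist force passes 120 N, or if a joint passes its speed limit or range.

## Working session

There is one attempt and no reset: what is moved stays moved. The work goes in short steps, Python scripts to look and compute and a tool call to move; the robot and the scene stay as the last step left them, time stands still between calls to the robot, and variables do not carry over. Pictures are saved under pics/ and viewed, at most 10 in all, crops included, and the job is handed in when it is done.

Besides the shell and the picture viewer there is one more tool, called after "Emit:" as name([rows], argument=value, ...), one row to a line, values as JSON. play_rows: Moves the arm, as the interface text tells. Its arguments: {"type":"object","properties":{"rows":{"type":"array","items":{"type":"array","items":{"type":"number"}}},"jaw":{"type":"number"},"squeeze":{"type":"number"}},"required":["rows"]}

```bash
mkdir -p pics; cat > h.py <<'E'
import numpy as np, cv2
from station import telemetry, viewer, arm
def snap(n,f):
    s=telemetry.read_state(); im=viewer.get_image(n); cv2.imwrite(f'pics/{f}.png',im['color'])
    if n=='wrist':
        H=np.eye(4);H[:3,:3]=s['tcp_rot'];H[:3,3]=s['eef_pos'];T=H@np.array(im['hand_eye'])
    else:
        R=cv2.Rodrigues(np.array(im['rvec'],float))[0];E=np.eye(4);E[:3,:3]=R;E[:3,3]=np.ravel(im['tvec']);T=np.linalg.inv(E)
    np.savez(f'pics/{f}.npz',K=im['mtx'],T=T); return im['color']
def p2w(f,uv,z):
    d=np.load(f'pics/{f}.npz');K,T=d['K'],d['T']
    r=T[:3,:3]@np.linalg.solve(K,[uv[0],uv[1],1.]);o=T[:3,3]
    return o+r*(z-o[2])/r[2]
def w2p(f,p):
    d=np.load(f'pics/{f}.npz');K,T=d['K'],d['T']
    c=K@(T[:3,:3].T@(np.array(p)-T[:3,3]));return c[:2]/c[2]
E
python3 - <<'E'
from h import *
np.set_printoptions(precision=4,suppress=True)
a=snap('scene','s0');b=snap('side','d0')
cv2.imwrite('pics/s0b.png',cv2.resize(a,(800,500)));cv2.imwrite('pics/d0b.png',cv2.resize(b,(800,500)))
for f in('s0','d0'):print(np.load(f'pics/{f}.npz')['T'])
print(telemetry.read_state(),arm.pinch_z)
E
```

```text
[[ 0.4269 -0.4058  0.8081 -0.407 ]
 [-0.9043 -0.2015  0.3765 -0.4291]
 [ 0.01   -0.8915 -0.453   0.6709]
 [ 0.      0.      0.      1.    ]]
[[-0.9927  0.0936 -0.0761  0.6734]
 [ 0.1196  0.6836 -0.72    0.9386]
 [-0.0154 -0.7238 -0.6898  1.0342]
 [ 0.      0.      0.      1.    ]]
{'clock': 0.1, 'joint_positions': array([-1.3365,  0.3075,  1.5076,  0.    ,  1.3284, -0.0735]), 'joint_vel': array([ 0.0006, -0.0014, -0.0019, -0.0001,  0.0001, -0.0013]), 'joint_efforts': array([  0.0002, -45.8528, -25.2607,  -0.0004,   0.0056,  -0.    ]), 'eef_pos': array([ 0.1741, -0.5474,  0.2305]), 'tcp_rot': array([[ 0.953 ,  0.3029, -0.0004],
       [ 0.3029, -0.953 ,  0.0018],
       [ 0.0002, -0.0019, -1.    ]]), 'wrist_force': array([-0.2037,  0.2647, -0.1198]), 'torque': array([ 0.003 , -0.0059,  0.0022]), 'finger_force': 0.0, 'finger_gap': 1.0024433872169467} 0.0187
```

View pics/s0b.png

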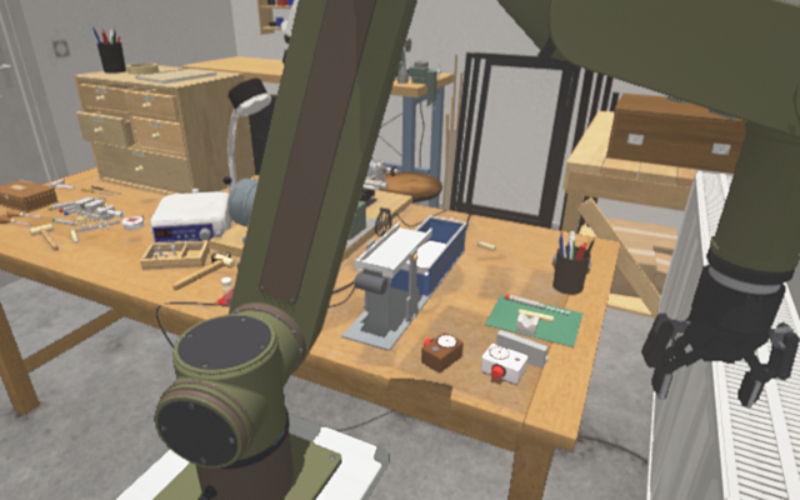

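View pics/d0b.png

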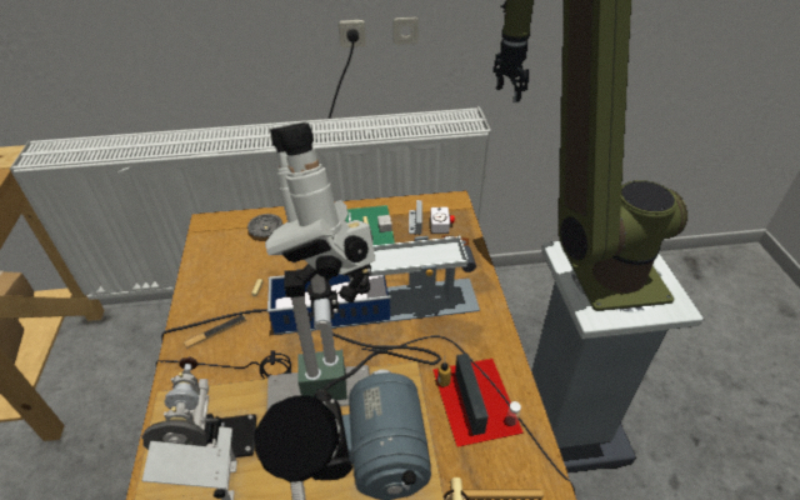

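```bash
python3 - <<'E'
from h import *
a=cv2.imread('pics/s0.png');b=cv2.imread('pics/d0.png')
c=cv2.resize(a[165:315,270:470],None,fx=4,fy=4,interpolation=cv2.INTER_CUBIC);cv2.imwrite('pics/c1.png',c)
o=np.zeros((600,800,3),np.uint8)
o[:,:400]=cv2.resize(b[280:360,342:422],None,fx=5,fy=5,interpolation=cv2.INTER_CUBIC).__getitem__(slice(0,400)) if 0 else cv2.resize(b[270:390,342:422],(400,600),interpolation=cv2.INTER_CUBIC)
o[:,400:]=cv2.resize(b[155:275,290:370],(400,600),interpolation=cv2.INTER_CUBIC)
cv2.imwrite('pics/c2.png',o)
E
```

```text
(no output)
```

View pics/c1.png

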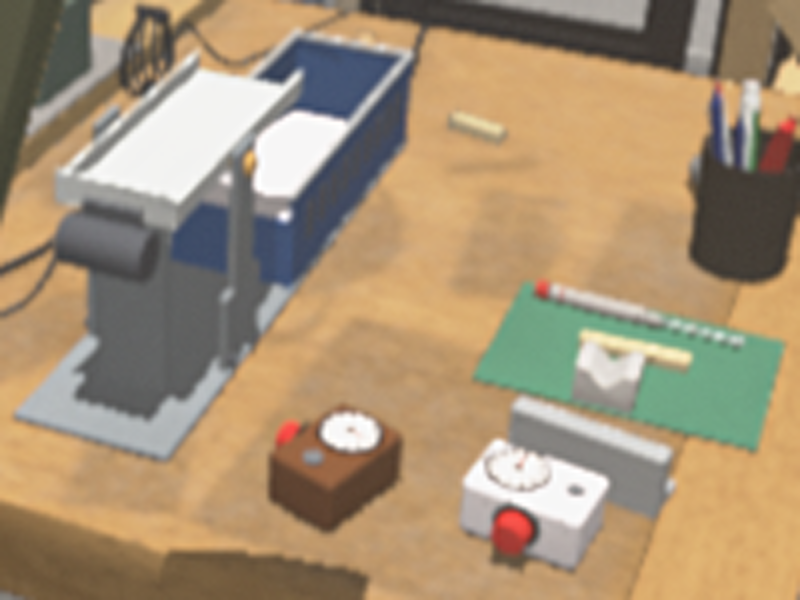

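View pics/c2.png

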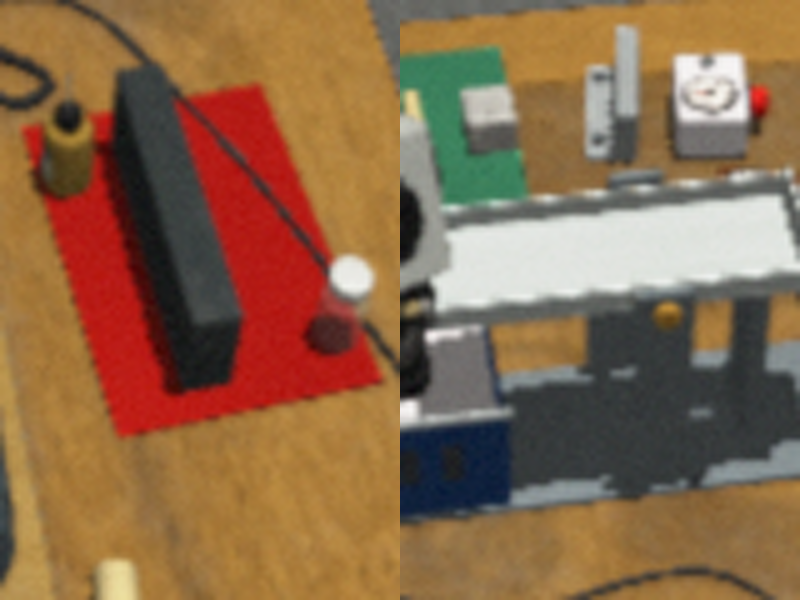

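```bash
python3 - <<'E'
from h import *
np.set_printoptions(precision=4,suppress=True)
A=lambda u,v,z:p2w('s0',(270+u/4,165+v/4),z)[:2]
L=lambda u,v,z:p2w('d0',(342+u/5,270+v/5),z)[:2]
R=lambda u,v,z:p2w('d0',(290+(u-400)/5,155+v/5),z)[:2]
print('stone',[L(*q,.069) for q in((117,72),(160,66),(241,312),(190,325))])
print('mat',[L(*q,.003) for q in((25,130),(260,86),(382,380),(120,436))])
print('bottle',L(70,110,.07),'vial',L(350,270,.058))
print('bar',[A(*q,.013) for q in((582,332),(690,352),(690,364))],'gmat',[A(*q,.003) for q in((530,285),(785,342),(757,448),(478,378))])
print('vbl',[A(*q,.031) for q in((578,345),(643,355))])
print('plunger',A(511,533,.022),R(762,100,.022))
print('timertop',[A(*q,.039) for q in((495,440),(607,480),(463,490),(577,525))],[R(*q,.039) for q in((675,57),(743,55),(748,125),(672,128))])
print('stop top',[A(*q,.045) for q in((515,398),(672,455))],[R(*q,.045) for q in((617,28),(637,28),(633,130),(613,132))])
print('tray wall tops c1',[A(*q,.164) for q in((197,58),(302,73))],'near',[A(*q,.170) for q in((60,178),(180,210))])
print('tray c2 near end',[R(*q,.170) for q in((792,175),(800,280))],'walls',[R(*q,.164) for q in((450,210),(430,318),(700,298),(700,190))])
print('base near',[A(*q,.006) for q in((15,415),(168,458))])
print('basket rim',[A(*q,.088) for q in((297,33),(413,52),(285,215))])
E
```

```text
stone [array([0.4739, 0.2382]), array([0.4505, 0.2373]), array([0.4427, 0.3868]), array([0.4688, 0.3905])]
mat [array([0.5188, 0.2226]), array([0.3823, 0.2104]), array([0.3657, 0.3959]), array([0.5028, 0.4089])]
bottle [0.5033 0.2597] vial [0.3809 0.3645]
bar [array([ 0.6255, -0.2536]), array([ 0.6336, -0.3269]), array([ 0.6187, -0.3296])] gmat [array([ 0.6873, -0.2006]), array([ 0.692 , -0.3836]), array([ 0.5564, -0.3852]), array([ 0.5532, -0.2008])]
vbl [array([ 0.5803, -0.2598]), array([ 0.5876, -0.302 ])]
plunger [ 0.3824 -0.2701] [ 0.3798 -0.2694]
timertop [array([ 0.4421, -0.2416]), array([ 0.4333, -0.3123]), array([ 0.3869, -0.2384]), array([ 0.385 , -0.3063])] [array([ 0.4372, -0.3055]), array([ 0.3885, -0.301 ]), array([ 0.3996, -0.2236]), array([ 0.4523, -0.2277])]
stop top [array([ 0.4819, -0.2424]), array([ 0.4663, -0.3431])] [array([ 0.4746, -0.3373]), array([ 0.4603, -0.3353]), array([ 0.4805, -0.2223]), array([ 0.4944, -0.2221])]
tray wall tops c1 [array([0.6245, 0.0463]), array([ 0.6342, -0.032 ])] near [array([0.4083, 0.0395]), array([ 0.4046, -0.0451])]
tray c2 near end [array([ 0.4187, -0.0222]), array([0.4323, 0.0656])] walls [array([ 0.6203, -0.0258]), array([0.6395, 0.0616]), array([0.4887, 0.0662]), array([ 0.473 , -0.0232])]
base near [array([0.3744, 0.0588]), array([ 0.3773, -0.0511])]
basket rim [array([0.8659, 0.0626]), array([ 0.8721, -0.0407]), array([ 0.5634, -0.051 ])]
```

```bash
cat >> h.py <<'E'
from scipy.spatial.transform import Rotation as Ro
def down(yaw):
    y=np.radians(yaw);return np.array([[np.cos(y),np.sin(y),0],[np.sin(y),-np.cos(y),0],[0,0,-1.]])
def plan(wps,start=None):
    """wps: (x,y,z,yaw_deg,nrows); prints tool-axis rows, mm / rad"""
    s=telemetry.read_state();p=np.array(s['eef_pos']);R=np.array(s['tcp_rot'])
    for x,y,z,yaw,n in wps:
        dp=(np.array([x,y,z])-p)/n; G=down(yaw)
        rv=Ro.from_matrix(R.T@G).as_rotvec()/n
        for i in range(n):
            t=R.T@dp*1e3
            print('[%s],'%','.join(['%.1f'%v for v in t]+['%.3f'%v for v in rv]),end='')
            p=p+dp;R=R@Ro.from_rotvec(rv).as_matrix()
        print(' max mm/row %.0f'%np.linalg.norm(dp*1e3))
def st():
    s=telemetry.read_state();R=s['tcp_rot'];print(s['clock'],np.round(s['eef_pos'],4),'yaw',np.degrees(np.arctan2(R[1,0],R[0,0])).round(2),'gap',round(s['finger_gap'],3),'F',np.round(s['wrist_force'],1))
E
python3 - <<'E'
from h import *
plan([(0.42,-0.28,0.36,70,8)])
print(np.round(viewer.get_image('wrist')['hand_eye'],3))
E
```

```text
[39.4,-22.6,-16.1,-0.000,-0.000,-0.114],[41.7,-17.9,-16.2,-0.000,-0.000,-0.114],[43.5,-13.0,-16.2,-0.000,-0.000,-0.114],[44.7,-8.0,-16.2,-0.000,-0.000,-0.114],[45.3,-2.8,-16.2,-0.000,-0.000,-0.114],[45.4,2.3,-16.2,-0.000,-0.000,-0.114],[44.8,7.5,-16.2,-0.000,-0.000,-0.114],[43.6,12.6,-16.2,-0.000,-0.000,-0.114], max mm/row 48
[[ 0.    -0.955 -0.297  0.077]
 [ 1.     0.    -0.    -0.001]
 [ 0.    -0.297  0.955 -0.143]
 [ 0.     0.     0.     1.   ]]
```

Emit:
play_rows([
  [39,-23,-16,0,0,-0.114],
  [42,-18,-16,0,0,-0.114],
  [43,-13,-16,0,0,-0.114],
  [45,-8,-16,0,0,-0.114],
  [45,-3,-16,0,0,-0.114],
  [45,2,-16,0,0,-0.114],
  [45,7,-16,0,0,-0.114],
  [44,13,-16,0,0,-0.114],
], jaw=-1)

```text
clock: 0.95
eef_pos: [0.4199, -0.2782, 0.3598]
tcp_rot: [[0.34, 0.941, -0.0], [0.941, -0.34, 0.0], [-0.0, -0.0, -1.0]]
wrist_force: [0.6, 0.7, 0.6]
finger_gap: 1.0
finger_force: 0.0
```

```bash
python3 - <<'E'
from h import *
st();a=snap('wrist','w1');cv2.imwrite('pics/w1b.png',cv2.resize(a,(800,500)))
plan([(0.47,-0.0,0.34,90,6),(0.41,0.31,0.30,93,8),])
E
```

```text
0.95 [ 0.4199 -0.2782  0.3598] yaw 70.15 gap 1.0 F [0.6 0.7 0.6]
[45.5,-8.1,4.0,0.001,-0.001,-0.056],[45.8,-5.5,3.9,0.001,-0.001,-0.056],[46.1,-3.0,3.9,0.001,-0.001,-0.056],[46.2,-0.4,3.9,0.001,-0.001,-0.056],[46.1,2.2,3.9,0.001,-0.001,-0.056],[45.9,4.8,3.8,0.001,-0.001,-0.056], max mm/row 46
[38.8,-7.5,5.0,-0.000,0.000,-0.007],[38.8,-7.2,5.0,-0.000,0.000,-0.007],[38.8,-7.0,5.0,-0.000,0.000,-0.007],[38.9,-6.7,5.0,-0.000,0.000,-0.007],[38.9,-6.5,5.0,-0.000,0.000,-0.007],[39.0,-6.2,5.0,-0.000,0.000,-0.007],[39.0,-6.0,5.0,-0.000,0.000,-0.007],[39.1,-5.7,5.0,-0.000,0.000,-0.007], max mm/row 40
```

View pics/w1b.png

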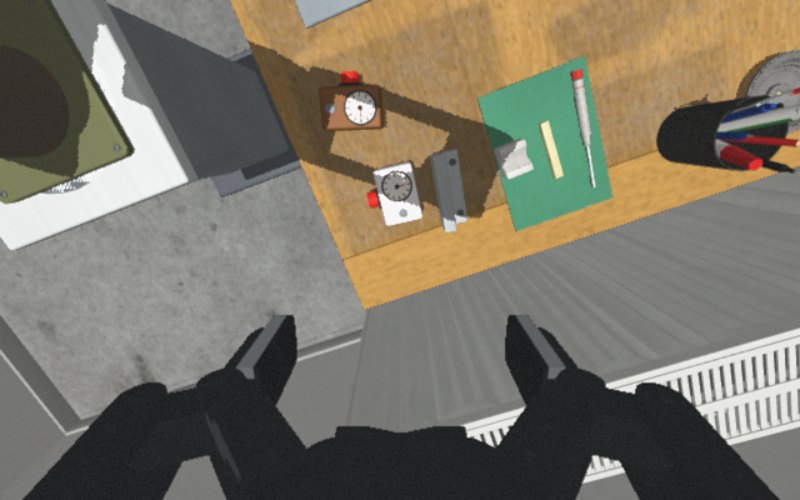

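```bash
python3 - <<'E'
from h import *
W=lambda u,v,z:p2w('w1',(u*.8,v*.8),z)[:2].round(4)
b=[W(*q,.013) for q in((542,122),(550,121),(563,177),(555,179))];print('bar',b,np.mean(b,0))
print('plunger',W(370,199,.022),'timer top',[W(*q,.039) for q in((376,170),(409,162),(422,216),(388,225))])
print('stop',[W(*q,.045) for q in((432,154),(444,230))],'vb',W(515,159,.031))
E
```

```text
bar [array([ 0.6251, -0.2478]), array([ 0.6351, -0.2501]), array([ 0.6358, -0.3258]), array([ 0.625 , -0.3248])] [ 0.63025  -0.287125]
plunger [ 0.3817 -0.2642] timer top [array([ 0.4045, -0.2304]), array([ 0.4472, -0.2353]), array([ 0.4403, -0.3063]), array([ 0.3939, -0.3025])]
stop [array([ 0.4771, -0.2354]), array([ 0.4615, -0.3325])] vb [ 0.5759 -0.2782]
```

Emit:
play_rows([
  [45,-8,4,0,0,-0.056],
  [46,-5,4,0,0,-0.056],
  [46,-3,4,0,0,-0.056],
  [46,0,4,0,0,-0.056],
  [46,2,4,0,0,-0.056],
  [46,5,4,0,0,-0.056],
  [0,0,0,0,0,0],
  [0,0,0,0,0,0],
])

```text
clock: 1.8
eef_pos: [0.4679, -0.0071, 0.3349]
tcp_rot: [[0.013, 1.0, -0.001], [1.0, -0.013, -0.001], [-0.001, -0.001, -1.0]]
wrist_force: [1.1, 0.1, 0.5]
finger_gap: 0.999
finger_force: 0.0
```

```bash
python3 - <<'E'
from h import *
st();a=snap('wrist','w2')
plan([(0.46,0.30,0.30,93,8)])
print(w2p('w2',(.459,.313,.069)),w2p('w2',(.503,.004,.15)),w2p('w2',(.63,.004,.15)))
E
```

```text
1.8 [ 0.4679 -0.0071  0.3349] yaw 89.28 gap 0.999 F [1.1 0.1 0.5]
[38.5,-1.5,4.4,-0.000,0.000,-0.008],[38.5,-1.2,4.4,-0.000,0.000,-0.008],[38.5,-0.9,4.4,-0.000,0.000,-0.008],[38.5,-0.6,4.4,-0.000,0.000,-0.008],[38.5,-0.3,4.4,-0.000,0.000,-0.008],[38.5,0.1,4.4,-0.000,0.000,-0.008],[38.5,0.4,4.4,-0.000,0.000,-0.008],[38.5,0.7,4.4,-0.000,0.000,-0.008], max mm/row 39
[ 308.2926492  -118.10056809] [349.94600878 170.35708789] [459.54195896 169.05182425]
```

Emit:
play_rows([
  [38,-1,4,0,0,-0.008],
  [38,-1,4,0,0,-0.008],
  [38,-1,4,0,0,-0.008],
  [38,-1,4,0,0,-0.008],
  [38,0,4,0,0,-0.008],
  [38,0,4,0,0,-0.008],
  [38,0,4,0,0,-0.008],
  [38,0,4,0,0,-0.008],
], jaw=-0.4)

```text
clock: 2.65
eef_pos: [0.4613, 0.2954, 0.3033]
tcp_rot: [[-0.045, 0.999, 0.001], [0.999, 0.045, -0.001], [-0.001, 0.001, -1.0]]
wrist_force: [-0.0, 0.3, -0.2]
finger_gap: 0.7
finger_force: 0.0
```

```bash
python3 - <<'E'
from h import *
st();a=snap('wrist','w3')
w2=cv2.imread('pics/w2.png')
o=np.zeros((600,800,3),np.uint8)
o[:300]=cv2.resize(w2[0:240],(800,300));o[300:]=cv2.resize(a[0:240],(800,300));cv2.imwrite('pics/c3.png',o)
E
```

```text
2.65 [0.4613 0.2954 0.3033] yaw 92.61 gap 0.7 F [-0.   0.3 -0.2]
```

View pics/c3.png

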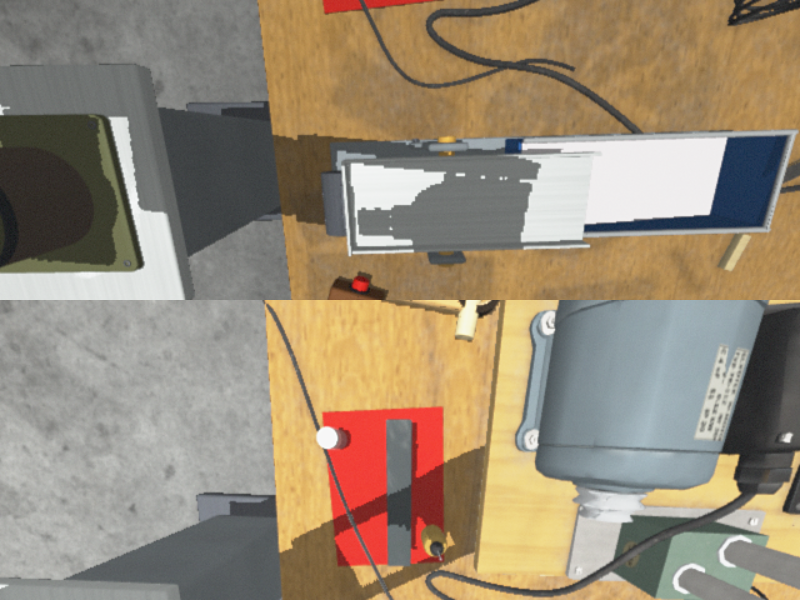

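```bash
python3 - <<'E'
from h import *
np.set_printoptions(precision=4,suppress=True)
b=np.array([p2w('w3',(u/1.25,(v-300)/1.25),.069)[:2] for u,v in((388,420),(411,419),(411,564),(387,565))]);c=b.mean(0);d=b[0]+b[1]-b[2]-b[3]
print('stone',b,c,np.degrees(np.arctan2(d[1],d[0])))
print('bottle top',p2w('w3',(437/1.25,250/1.25),.093)[:2],'vial',p2w('w3',(327/1.25,137/1.25),.058)[:2])
T=lambda u,v,z:p2w('w2',(u/1.25,v/1.25),z)[:2]
print('near wall',T(347,160,.17),T(351,254,.17),'far',T(589,246,.164),T(590,230,.15),T(600,152,.164),'wall',T(360,157,.164),T(360,253,.164),'pivot',T(447,138,.16),T(447,255,.16))
plan([(c[0],c[1],0.12,np.degrees(np.arctan2(d[1],d[0])),5),(c[0],c[1],0.032,np.degrees(np.arctan2(d[1],d[0])),3)])
E
```

```text
stone [[0.4458 0.3898]
 [0.4685 0.3917]
 [0.4768 0.2398]
 [0.4501 0.2374]] [0.4603 0.3147] 92.37355659861883
bottle top [0.5017 0.2648] vial [0.3831 0.3708]
near wall [0.4246 0.0538] [ 0.4236 -0.0286] far [ 0.6407 -0.0255] [ 0.647 -0.014] [0.638  0.0575] wall [0.4349 0.0558] [ 0.431  -0.0297] pivot [0.5089 0.0703] [ 0.5117 -0.0339]
[2.5,0.0,36.5,-0.000,-0.001,0.001],[2.6,0.0,36.5,-0.000,-0.001,0.001],[2.6,0.0,36.5,-0.000,-0.001,0.001],[2.6,-0.0,36.5,-0.000,-0.001,0.001],[2.7,-0.0,36.5,-0.000,-0.001,0.001], max mm/row 37
[-0.0,0.0,29.3,-0.000,-0.000,0.000],[-0.0,0.0,29.3,-0.000,-0.000,0.000],[-0.0,0.0,29.3,-0.000,-0.000,0.000], max mm/row 29
```

Emit:
play_rows([
  [3,0,36,0,0,0],
  [3,0,37,0,0,0],
  [3,0,36,0,0,0],
  [3,0,37,0,0,0],
  [2,0,37,0,0,0],
  [0,0,30,0,0,0],
  [0,0,30,0,0,0],
  [0,0,28,0,0,0],
])

```text
clock: 3.5
eef_pos: [0.4609, 0.3078, 0.0311]
tcp_rot: [[-0.046, 0.999, 0.0], [0.999, 0.046, -0.0], [-0.0, 0.0, -1.0]]
wrist_force: [0.9, -0.4, -0.2]
finger_gap: 0.698
finger_force: 0.0
```

Emit:
play_rows([
  [0,0,0,0,0,0],
  [0,0,0,0,0,0],
  [0,0,0,0,0,0],
  [0,0,0,0,0,0],
  [0,0,0,0,0,0],
  [0,0,0,0,0,0],
  [0,0,0,0,0,0],
  [0,0,0,0,0,0],
], jaw=1, squeeze=60)

```text
clock: 4.3
eef_pos: [0.4598, 0.3101, 0.033]
tcp_rot: [[-0.049, 0.999, 0.001], [0.999, 0.049, 0.0], [0.0, 0.001, -1.0]]
wrist_force: [-0.5, -1.0, 1.9]
finger_gap: 0.297
finger_force: 63.1
```

```bash
python3 - <<'E'
from h import *
st()
plan([(0.460,0.3145,0.28,92.6,8),(0.48,0.16,0.28,45,6),(0.56,0.012,0.26,1,8)])
E
```

```text
4.3 [0.4598 0.3101 0.033 ] yaw 92.83 gap 0.297 F [-0.5 -1.   1.9]
[0.5,0.1,-30.9,0.000,-0.000,0.000],[0.5,0.1,-30.9,0.000,-0.000,0.000],[0.5,0.1,-30.9,0.000,-0.000,0.000],[0.5,0.1,-30.9,0.000,-0.000,0.000],[0.5,0.1,-30.9,0.000,-0.000,0.000],[0.5,0.1,-30.9,0.000,-0.000,0.000],[0.5,0.1,-30.9,0.000,-0.000,0.000],[0.5,0.1,-30.9,0.000,-0.000,0.000], max mm/row 31
[-25.9,2.2,0.0,-0.000,-0.000,0.138],[-25.3,5.7,0.0,-0.000,-0.000,0.138],[-24.3,9.2,0.0,-0.000,-0.000,0.138],[-22.8,12.4,0.0,-0.000,-0.000,0.138],[-20.9,15.4,0.0,-0.000,-0.000,0.138],[-18.5,18.2,0.0,-0.000,-0.000,0.138], max mm/row 26
[-6.0,20.2,2.5,0.000,-0.000,0.096],[-4.1,20.6,2.5,0.000,-0.000,0.096],[-2.1,20.9,2.5,0.000,-0.000,0.096],[-0.0,21.0,2.5,0.000,-0.000,0.096],[2.0,20.9,2.5,0.000,-0.000,0.096],[4.0,20.7,2.5,0.000,-0.000,0.096],[5.9,20.2,2.5,0.000,-0.000,0.096],[7.8,19.5,2.5,0.000,-0.000,0.096], max mm/row 21
```

Emit:
play_rows([
  [0,0,-15,0,0,0],
  [0,0,-25,0,0,0],
  [0,0,-35,0,0,0],
  [0,0,-35,0,0,0],
  [0,0,-35,0,0,0],
  [0,0,-35,0,0,0],
  [0,0,-35,0,0,0],
  [0,0,-25,0,0,0],
])

```text
clock: 5.1
eef_pos: [0.4596, 0.3103, 0.2744]
tcp_rot: [[-0.049, 0.999, 0.002], [0.999, 0.049, 0.001], [0.001, 0.002, -1.0]]
wrist_force: [0.7, 0.0, -4.2]
finger_gap: 0.298
finger_force: 62.3
```

Emit:
play_rows([
  [-20,2,0,0,0,0.1],
  [-26,5,0,0,0,0.14],
  [-25,9,0,0,0,0.14],
  [-23,12,0,0,0,0.14],
  [-21,15,0,0,0,0.14],
  [-18,18,0,0,0,0.14],
  [-8,20,1,0,0,0.12],
  [-6,20,2,0,0,0.12],
])

```text
clock: 5.9
eef_pos: [0.4994, 0.1218, 0.2689]
tcp_rot: [[0.839, 0.544, -0.001], [0.544, -0.839, 0.0], [-0.001, -0.0, -1.0]]
wrist_force: [-0.4, 0.1, -4.7]
finger_gap: 0.298
finger_force: 62.3
```

```bash
python3 - <<'E'
from h import *
st()
plan([(0.555,0.012,0.26,1,7)])
E
```

```text
5.9 [0.4994 0.1218 0.2689] yaw 32.93 gap 0.298 F [-0.4  0.1 -4.7]
[-1.9,17.5,1.3,-0.000,0.000,0.080],[-0.5,17.6,1.3,-0.000,0.000,0.080],[0.9,17.6,1.3,-0.000,0.000,0.080],[2.3,17.4,1.3,-0.000,0.000,0.080],[3.7,17.2,1.3,-0.000,0.000,0.080],[5.1,16.8,1.3,-0.000,0.000,0.080],[6.4,16.4,1.3,-0.000,0.000,0.080], max mm/row 18
```

Emit:
play_rows([
  [-2,17,1,0,0,0.08],
  [0,18,1,0,0,0.08],
  [1,18,1,0,0,0.08],
  [2,17,1,0,0,0.08],
  [4,17,1,0,0,0.08],
  [5,17,1,0,0,0.08],
  [6,17,1,0,0,0.08],
  [0,0,0,0,0,0],
])

```text
clock: 6.7
eef_pos: [0.5563, 0.0109, 0.2614]
tcp_rot: [[1.0, 0.017, -0.001], [0.017, -1.0, -0.001], [-0.001, 0.001, -1.0]]
wrist_force: [-0.7, 0.5, -4.6]
finger_gap: 0.292
finger_force: 62.4
```

```bash
python3 - <<'E'
from h import *
st();a=snap('wrist','w4');b=snap('scene','s4')
o=np.zeros((600,800,3),np.uint8)
o[:500]=cv2.resize(a,(800,500));o[350:600,550:]=cv2.resize(b[140:290,260:410],(250,250));cv2.imwrite('pics/c4.png',o)
E
```

```text
6.7 [0.5563 0.0109 0.2614] yaw 0.97 gap 0.292 F [-0.7  0.5 -4.6]
```

View pics/c4.png

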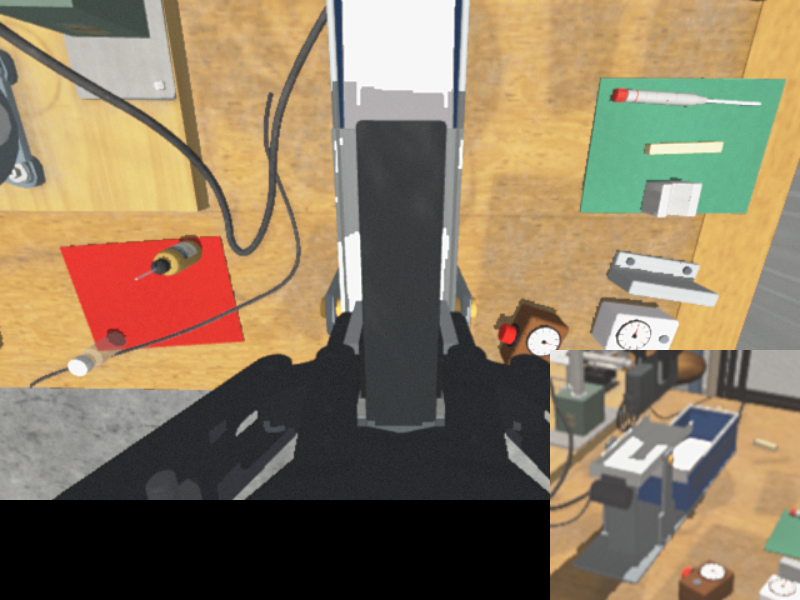

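```bash
python3 - <<'E'
from h import *
W=lambda u,v,z:p2w('w4',(u*.8,v*.8),z)[:2].round(4)
print('pivot',W(333,310,.16),W(468,310,.16),'end',W(340,128,.164),W(462,128,.164),'bar',[W(*q,.013) for q in((645,150),(722,148))],'stop top',[W(*q,.045) for q in((613,285),(717,302))],'basket rim',W(330,0,.088),W(466,0,.088))
plan([(0.562,0.012,0.183,1,4),(0.562,0.012,0.1785,1,2)])
E
```

```text
pivot [0.5088 0.0622] [ 0.5105 -0.0395] end [0.6387 0.0521] [ 0.6401 -0.0254] bar [array([ 0.6259, -0.2441]), array([ 0.6293, -0.3246])] stop top [array([ 0.4855, -0.2195]), array([ 0.4673, -0.3379])] basket rim [0.7325 0.0687] [ 0.7343 -0.0345]
[1.8,0.2,19.6,-0.000,0.000,0.001],[1.8,0.2,19.6,-0.000,0.000,0.001],[1.7,0.2,19.6,-0.000,0.000,0.001],[1.7,0.2,19.6,-0.000,0.000,0.001], max mm/row 20
[0.0,0.0,2.3,-0.000,0.000,0.000],[0.0,0.0,2.3,-0.000,0.000,0.000], max mm/row 2
```

Emit:
play_rows([
  [0,0,20,0,0,0],
  [0,0,25,0,0,0],
  [0,0,20,0,0,0],
  [0,0,10,0,0,0],
  [0,0,5,0,0,0],
  [0,0,0,0,0,0],
  [0,0,0,0,0,0],
  [0,0,0,0,0,0],
])

```text
clock: 7.6
eef_pos: [0.5566, 0.0127, 0.1834]
tcp_rot: [[1.0, 0.02, 0.002], [0.02, -1.0, -0.0], [0.002, 0.0, -1.0]]
wrist_force: [0.5, -0.4, -4.9]
finger_gap: 0.297
finger_force: 62.3
```

Emit:
play_rows([
  [0,0,1,0,0,0],
  [0,0,1,0,0,0],
  [0,0,0.5,0,0,0],
  [0,0,0,0,0,0],
  [0,0,0,0,0,0],
  [0,0,0,0,0,0],
  [0,0,0,0,0,0],
  [0,0,0,0,0,0],
])

```text
clock: 8.4
eef_pos: [0.5558, 0.0126, 0.1799]
tcp_rot: [[1.0, 0.02, 0.0], [0.02, -1.0, -0.0], [0.0, 0.0, -1.0]]
wrist_force: [-0.8, 0.1, -2.3]
finger_gap: 0.298
finger_force: 62.7
```

Emit:
play_rows([
  [0,0,0,0,0,0],
  [0,0,0,0,0,0],
  [0,0,-15,0,0,0],
  [0,0,-30,0,0,0],
  [0,0,-40,0,0,0],
  [0,0,-20,0,0,0],
  [0,0,0,0,0,0],
  [0,0,0,0,0,0],
], jaw=-0.3)

```text
clock: 9.2
eef_pos: [0.5559, 0.0127, 0.2851]
tcp_rot: [[1.0, 0.02, 0.001], [0.02, -1.0, -0.0], [0.001, 0.0, -1.0]]
wrist_force: [-1.3, 0.5, 0.2]
finger_gap: 0.651
finger_force: 0.0
```

```bash
python3 - <<'E'
from h import *
st()
plan([(0.58,-0.13,0.30,45,5),(0.62,-0.25,0.22,90.5,6)])
E
```

```text
9.2 [0.5559 0.0127 0.2851] yaw 1.13 gap 0.651 F [-1.3  0.5  0.2]
[4.3,28.6,-3.0,0.000,-0.000,-0.153],[-0.2,28.9,-3.0,0.000,-0.000,-0.153],[-4.6,28.6,-3.0,0.000,-0.000,-0.153],[-8.9,27.5,-3.0,0.000,-0.000,-0.153],[-13.0,25.9,-3.0,0.000,-0.000,-0.153], max mm/row 29
[-9.4,18.9,13.3,0.000,-0.000,-0.132],[-11.8,17.4,13.3,0.000,-0.000,-0.132],[-14.0,15.7,13.3,0.000,-0.000,-0.132],[-16.0,13.7,13.3,0.000,-0.000,-0.132],[-17.7,11.5,13.3,0.000,-0.000,-0.132],[-19.0,9.1,13.3,0.000,-0.000,-0.132], max mm/row 25
```

Emit:
play_rows([
  [4,28,-3,0,0,-0.13],
  [0,29,-3,0,0,-0.13],
  [-4,29,-3,0,0,-0.13],
  [-8,28,-3,0,0,-0.13],
  [-12,26,-3,0,0,-0.13],
  [-9,19,13,0,0,-0.13],
  [-12,17,13,0,0,-0.13],
  [-14,16,13,0,0,-0.13],
])

```text
clock: 10.0
eef_pos: [0.5877, -0.1925, 0.2581]
tcp_rot: [[0.485, 0.875, -0.003], [0.875, -0.485, 0.001], [-0.0, -0.004, -1.0]]
wrist_force: [-0.5, 0.3, 0.2]
finger_gap: 0.652
finger_force: 0.0
```

```bash
python3 - <<'E'
from h import *
st()
plan([(0.628,-0.29,0.19,91,5)])
E
```

```text
10.0 [ 0.5877 -0.1925  0.2581] yaw 61.01 gap 0.652 F [-0.5  0.3  0.2]
[-13.1,16.6,13.6,-0.001,-0.000,-0.105],[-14.8,15.1,13.6,-0.001,-0.000,-0.105],[-16.3,13.4,13.6,-0.001,-0.000,-0.105],[-17.6,11.7,13.6,-0.001,-0.000,-0.105],[-18.7,9.7,13.6,-0.001,-0.000,-0.105], max mm/row 25
```

Emit:
play_rows([
  [-13,17,14,0,0,-0.105],
  [-15,15,14,0,0,-0.105],
  [-16,13,14,0,0,-0.105],
  [-18,12,14,0,0,-0.105],
  [-19,10,14,0,0,-0.105],
  [0,0,0,0,0,0],
  [0,0,0,0,0,0],
  [0,0,0,0,0,0],
], jaw=0.4)

```text
clock: 10.8
eef_pos: [0.6287, -0.2893, 0.1904]
tcp_rot: [[-0.013, 1.0, -0.001], [1.0, 0.013, 0.001], [0.001, -0.001, -1.0]]
wrist_force: [-0.2, -0.4, 0.5]
finger_gap: 0.299
finger_force: 0.0
```

```bash
python3 - <<'E'
from h import *
st();a=snap('wrist','w5');b=snap('side','d5')
o=np.zeros((600,800,3),np.uint8)
o[:500]=cv2.resize(a,(800,500));o[400:600,500:]=cv2.resize(b[170:270,200:350],(300,200))
cv2.imwrite('pics/c5.png',o)
E
```

```text
10.8 [ 0.6287 -0.2893  0.1904] yaw 90.75 gap 0.299 F [-0.2 -0.4  0.5]
```

View pics/c5.png

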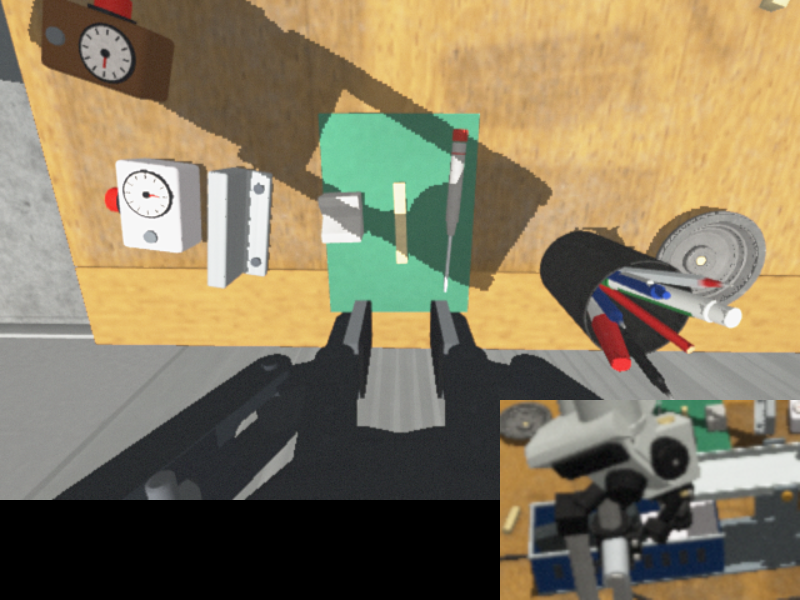

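```bash
python3 - <<'E'
from h import *
W=lambda u,v,z:p2w('w5',(u*.8,v*.8),z)[:2]
b=np.array([W(*q,.013) for q in((393,183),(406,183),(408,263),(396,263))]);c=b.mean(0);d=b[0]+b[1]-b[2]-b[3];y=np.degrees(np.arctan2(d[1],d[0]))
print(c,y);print('plunger',W(108,200,.022),'stop top',W(208,170,.045),W(212,287,.045),'timer',W(117,160,.039),W(125,249,.039))
s=telemetry.read_state()
plan([(c[0],c[1],0.06,y,4),(c[0],c[1],0.0065,y,3)])
E
```

```text
[ 0.62964111 -0.28655524] 92.5413061752108
plunger [ 0.37388303 -0.26617265] stop top [ 0.4769156  -0.23729297] [ 0.46587307 -0.33720787] timer [ 0.40226142 -0.23097392] [ 0.39272495 -0.30542268]
[0.7,0.1,32.8,0.000,-0.000,-0.008],[0.7,0.1,32.8,0.000,-0.000,-0.008],[0.7,0.1,32.8,0.000,-0.000,-0.008],[0.7,0.1,32.8,0.000,-0.000,-0.008], max mm/row 33
[-0.0,0.0,17.8,-0.000,-0.000,0.000],[-0.0,0.0,17.8,-0.000,-0.000,0.000],[-0.0,0.0,17.8,-0.000,-0.000,0.000], max mm/row 18
```

Emit:
play_rows([
  [1,0,30,0,0,-0.008],
  [1,0,35,0,0,-0.008],
  [1,0,35,0,0,-0.008],
  [0,0,33,0,0,-0.006],
  [0,0,25,0,0,0],
  [0,0,15,0,0,0],
  [0,0,10,0,0,0],
  [0,0,0,0,0,0],
])

```text
clock: 11.7
eef_pos: [0.6289, -0.2868, 0.0073]
tcp_rot: [[-0.044, 0.999, -0.001], [0.999, 0.044, 0.001], [0.001, -0.001, -1.0]]
wrist_force: [-0.7, -0.4, 0.5]
finger_gap: 0.303
finger_force: 0.0
```

Emit:
play_rows([
  [0,0,0,0,0,0],
  [0,0,0,0,0,0],
  [0,0,0,0,0,0],
  [0,0,0,0,0,0],
  [0,0,0,0,0,0],
  [0,0,0,0,0,0],
  [0,0,-10,0,0,0],
  [0,0,-20,0,0,0],
], jaw=1, squeeze=30)

```text
clock: 12.5
eef_pos: [0.6273, -0.2864, 0.0364]
tcp_rot: [[-0.044, 0.999, -0.004], [0.999, 0.044, 0.002], [0.002, -0.004, -1.0]]
wrist_force: [-0.0, 0.3, -1.7]
finger_gap: 0.103
finger_force: 30.1
```

```bash
python3 - <<'E'
from h import *
st()
plan([(0.628,-0.27,0.24,91,6),(0.60,-0.15,0.25,55,5),(0.561,0.011,0.235,1,7)])
E
```

```text
12.5 [ 0.6273 -0.2864  0.0364] yaw 92.52 gap 0.103 F [-0.   0.3 -1.7]
[2.8,0.1,-33.9,-0.001,-0.000,0.004],[2.8,0.1,-33.9,-0.001,-0.000,0.004],[2.8,0.1,-33.9,-0.001,-0.000,0.004],[2.8,0.1,-33.9,-0.001,-0.000,0.004],[2.8,0.1,-33.9,-0.001,-0.000,0.004],[2.7,0.1,-33.9,-0.001,-0.000,0.004], max mm/row 34
[24.1,-5.2,-2.0,-0.000,0.000,0.126],[23.3,-8.2,-2.0,-0.000,0.000,0.126],[22.0,-11.0,-2.0,-0.000,0.000,0.126],[20.5,-13.7,-2.0,-0.000,0.000,0.126],[18.6,-16.1,-2.0,-0.000,0.000,0.126], max mm/row 25
[15.6,-17.8,2.1,-0.000,0.000,0.135],[13.1,-19.7,2.1,-0.000,0.000,0.135],[10.4,-21.3,2.1,-0.000,0.000,0.135],[7.4,-22.5,2.1,-0.000,0.000,0.135],[4.3,-23.3,2.1,-0.000,0.000,0.135],[1.2,-23.6,2.1,-0.000,0.000,0.135],[-2.0,-23.6,2.1,-0.000,0.000,0.135], max mm/row 24
```

Emit:
play_rows([
  [3,0,-34,0,0,0],
  [3,0,-34,0,0,0],
  [3,0,-34,0,0,0],
  [3,0,-34,0,0,0],
  [3,0,-34,0,0,0.006],
  [3,0,-34,0,0,0.006],
  [24,-5,-2,0,0,0.126],
  [23,-8,-2,0,0,0.126],
])

```text
clock: 13.3
eef_pos: [0.6171, -0.222, 0.2479]
tcp_rot: [[0.224, 0.974, 0.003], [0.974, -0.224, -0.001], [-0.001, 0.003, -1.0]]
wrist_force: [-0.1, -0.1, -0.6]
finger_gap: 0.101
finger_force: 30.1
```

Emit:
play_rows([
  [22,-11,-2,0,0,0.126],
  [20,-14,-2,0,0,0.126],
  [19,-16,-2,0,0,0.126],
  [16,-18,2,0,0,0.135],
  [13,-20,2,0,0,0.135],
  [10,-21,2,0,0,0.135],
  [7,-22,2,0,0,0.135],
  [4,-23,2,0,0,0.135],
])

```text
clock: 14.1
eef_pos: [0.5681, -0.0355, 0.2419]
tcp_rot: [[0.958, 0.288, -0.001], [0.288, -0.958, 0.0], [-0.001, -0.0, -1.0]]
wrist_force: [-0.3, -0.2, -0.7]
finger_gap: 0.101
finger_force: 30.1
```

```bash
python3 - <<'E'
from h import *
st()
plan([(0.561,0.011,0.22,1,4),(0.561,0.011,0.156,1,4)])
E
```

```text
14.1 [ 0.5681 -0.0355  0.2419] yaw 16.74 gap 0.101 F [-0.3 -0.2 -0.7]
[1.7,-11.6,5.5,-0.000,0.000,0.069],[0.9,-11.7,5.5,-0.000,0.000,0.069],[0.1,-11.8,5.5,-0.000,0.000,0.069],[-0.8,-11.7,5.5,-0.000,0.000,0.069], max mm/row 13
[0.0,-0.0,16.0,0.000,-0.000,-0.000],[0.0,-0.0,16.0,0.000,-0.000,-0.000],[0.0,-0.0,16.0,0.000,-0.000,-0.000],[0.0,-0.0,16.0,0.000,-0.000,-0.000], max mm/row 16
```

Emit:
play_rows([
  [2,-12,5,0,0,0.069],
  [1,-12,5,0,0,0.069],
  [0,-12,6,0,0,0.069],
  [-1,-12,6,0,0,0.069],
  [0,0,15,0,0,0],
  [0,0,15,0,0,0],
  [0,0,15,0,0,0],
  [0,0,10,0,0,0],
])

```text
clock: 14.9
eef_pos: [0.5607, 0.0113, 0.1639]
tcp_rot: [[1.0, 0.022, -0.002], [0.022, -1.0, 0.0], [-0.002, -0.0, -1.0]]
wrist_force: [0.0, 0.2, -0.7]
finger_gap: 0.096
finger_force: 30.1
```

```bash
python3 - <<'E'
from h import *
st();a=snap('wrist','w6');b=snap('scene','s6')
o=np.zeros((600,800,3),np.uint8)
o[:500]=cv2.resize(a,(800,500));o[300:600,500:]=cv2.resize(b[155:255,280:380],(300,300));cv2.imwrite('pics/c6.png',o)
E
```

```text
14.9 [0.5607 0.0113 0.1639] yaw 1.26 gap 0.096 F [ 0.   0.2 -0.7]
```

View pics/c6.png

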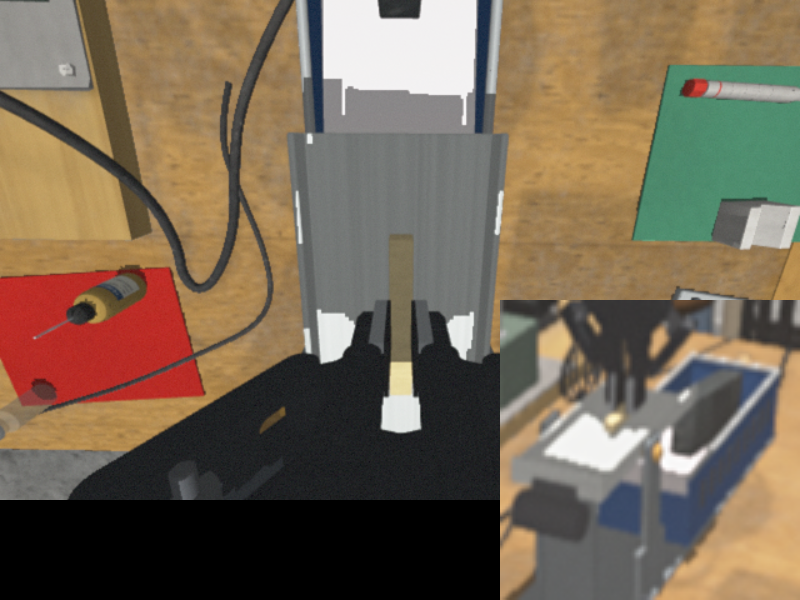

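The stone is in the basket, the tray is level, and the bar is centred over the trough at (400, 300). Lower and release it.

Emit:
play_rows([
  [0,0,3,0,0,0],
  [0,0,3,0,0,0],
  [0,0,2,0,0,0],
  [0,0,0,0,0,0],
  [0,0,0,0,0,0],
  [0,0,0,0,0,0],
  [0,0,0,0,0,0],
  [0,0,0,0,0,0],
])

```text
clock: 15.8
eef_pos: [0.5616, 0.0113, 0.1569]
tcp_rot: [[1.0, 0.022, 0.0], [0.022, -1.0, -0.0], [0.0, 0.0, -1.0]]
wrist_force: [0.4, -0.2, -0.8]
finger_gap: 0.099
finger_force: 30.1
```

Emit:
play_rows([
  [0,0,1,0,0,0],
  [0,0,1,0,0,0],
  [0,0,0,0,0,0],
  [0,0,0,0,0,0],
  [0,0,0,0,0,0],
  [0,0,0,0,0,0],
  [0,0,0,0,0,0],
  [0,0,0,0,0,0],
])

```text
clock: 16.6
eef_pos: [0.5616, 0.0113, 0.1548]
tcp_rot: [[1.0, 0.022, 0.0], [0.022, -1.0, 0.0], [0.0, -0.0, -1.0]]
wrist_force: [-0.4, 0.5, 0.3]
finger_gap: 0.098
finger_force: 30.2
```

Emit:
play_rows([
  [0,0,0,0,0,0],
  [0,0,0,0,0,0],
  [0,0,-8,0,0,0],
  [0,0,-20,0,0,0],
  [0,0,-40,0,0,0],
  [0,0,-35,0,0,0],
  [0,0,0,0,0,0],
  [0,0,0,0,0,0],
], jaw=0.4)

```text
clock: 17.4
eef_pos: [0.5622, 0.0113, 0.2594]
tcp_rot: [[1.0, 0.022, 0.003], [0.022, -1.0, -0.0], [0.003, 0.0, -1.0]]
wrist_force: [-0.5, 0.0, 0.1]
finger_gap: 0.3
finger_force: 0.0
```

```bash
python3 - <<'E'
from h import *
st()
y=-9
plan([(0.43,-0.10,0.26,-4,6),(0.34,-0.258,0.20,-9,6)])
E
```

```text
17.4 [0.5622 0.0113 0.2594] yaw 1.26 gap 0.3 F [-0.5  0.   0.1]
[-22.4,18.1,-0.2,0.000,-0.001,0.015],[-22.2,18.4,-0.2,0.000,-0.001,0.015],[-21.9,18.7,-0.1,0.000,-0.001,0.015],[-21.6,19.1,-0.1,0.000,-0.001,0.015],[-21.3,19.4,-0.1,0.000,-0.001,0.015],[-21.0,19.7,-0.1,0.000,-0.001,0.015], max mm/row 29
[-13.1,27.3,10.0,0.000,-0.000,0.015],[-12.7,27.5,10.0,0.000,-0.000,0.015],[-12.3,27.7,10.0,0.000,-0.000,0.015],[-11.9,27.9,10.0,0.000,-0.000,0.015],[-11.5,28.0,10.0,0.000,-0.000,0.015],[-11.1,28.2,10.0,0.000,-0.000,0.015], max mm/row 32
```

Emit:
play_rows([
  [-22,18,0,0,0,0.015],
  [-22,18,0,0,0,0.015],
  [-22,19,0,0,0,0.015],
  [-22,19,0,0,0,0.015],
  [-21,19,0,0,0,0.015],
  [-21,20,0,0,0,0.015],
  [-13,27,10,0,0,0.015],
  [-13,27,10,0,0,0.015],
], jaw=1)

```text
clock: 18.2
eef_pos: [0.398, -0.1518, 0.2366]
tcp_rot: [[0.995, -0.098, -0.002], [-0.098, -0.995, 0.001], [-0.002, -0.001, -1.0]]
wrist_force: [0.1, -0.5, -0.4]
finger_gap: -0.002
finger_force: 0.0
```

```bash
python3 - <<'E'
from h import *
st()
a=snap('scene','s7');b=snap('wrist','w7')
o=np.zeros((600,800,3),np.uint8)
o[:500]=cv2.resize(b,(800,500));o[300:600,:300]=cv2.resize(a[155:255,280:380],(300,300));cv2.imwrite('pics/c7.png',o)
plan([(0.35,-0.262,0.15,-9,5),(0.35,-0.262,0.013,-9,6)])
E
```

```text
18.2 [ 0.398  -0.1518  0.2366] yaw -5.62 gap -0.002 F [ 0.1 -0.5 -0.4]
[-6.8,22.7,17.1,-0.000,0.001,0.011],[-6.6,22.8,17.1,-0.000,0.001,0.011],[-6.4,22.8,17.1,-0.000,0.001,0.011],[-6.2,22.9,17.1,-0.000,0.001,0.011],[-5.9,23.0,17.1,-0.000,0.001,0.011], max mm/row 29
[-0.0,0.0,22.8,-0.000,-0.000,-0.000],[-0.0,0.0,22.8,-0.000,-0.000,-0.000],[-0.0,0.0,22.8,-0.000,-0.000,-0.000],[-0.0,0.0,22.8,-0.000,-0.000,-0.000],[-0.0,0.0,22.8,-0.000,-0.000,-0.000],[-0.0,0.0,22.8,-0.000,-0.000,-0.000], max mm/row 23
```

View pics/c7.png

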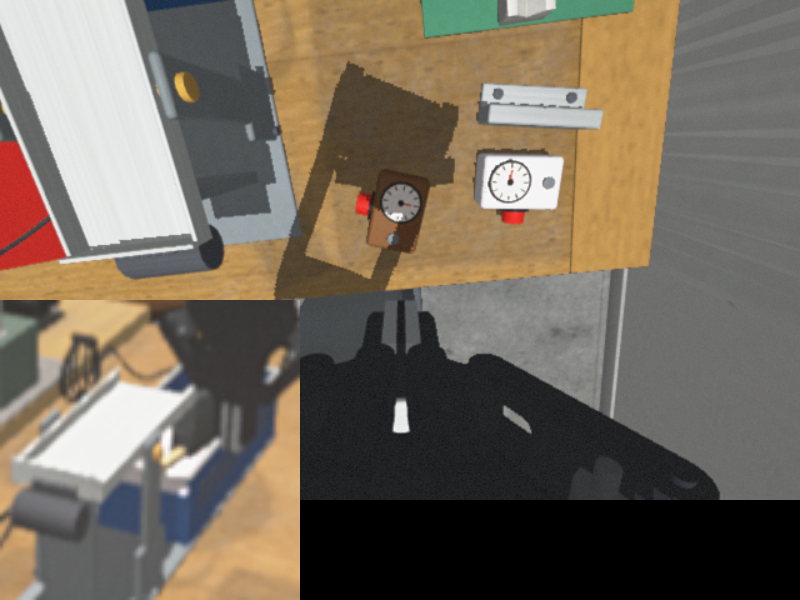

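```bash
python3 - <<'E'
from h import *
W=lambda u,v,z:p2w('w7',(u*.8,v*.8),z)[:2].round(4)
print('plunger',W(513,223,.022),'stop top front',W(488,124,.045),W(601,128,.045),'timer front top',W(480,210,.039),W(558,210,.039),'stop back',W(485,107,.045),W(602,111,.045))
E
```

```text
plunger [ 0.3769 -0.2664] stop top front [ 0.4745 -0.2381] [ 0.4613 -0.3368] timer front top [ 0.3974 -0.2299] [ 0.39   -0.3042] stop back [ 0.4886 -0.2359] [ 0.4753 -0.3367]
```

Emit:
play_rows([
  [-7,23,17,0,0,0.011],
  [-7,23,17,0,0,0.011],
  [-6,23,17,0,0,0.011],
  [-6,23,17,0,0,0.011],
  [-6,23,17,0,0,0.011],
  [0,0,30,0,0,0],
  [0,0,30,0,0,0],
  [0,0,20,0,0,0],
])

```text
clock: 19.1
eef_pos: [0.3532, -0.2605, 0.0705]
tcp_rot: [[0.988, -0.153, -0.003], [-0.153, -0.988, 0.003], [-0.003, -0.003, -1.0]]
wrist_force: [-1.4, 0.2, -0.2]
finger_gap: 0.003
finger_force: 0.0
```

```bash
python3 - <<'E'
from h import *
st()
plan([(0.35,-0.262,0.013,-9,4)])
E
```

```text
19.1 [ 0.3532 -0.2605  0.0705] yaw -8.81 gap 0.003 F [-1.4  0.2 -0.2]
[-0.7,0.5,14.4,-0.001,0.001,0.001],[-0.7,0.5,14.4,-0.001,0.001,0.001],[-0.7,0.5,14.4,-0.001,0.001,0.001],[-0.7,0.5,14.4,-0.001,0.001,0.001], max mm/row 14
```

Emit:
play_rows([
  [-1,1,15,0,0,-0.004],
  [-1,1,15,0,0,-0.004],
  [-1,1,15,0,0,-0.004],
  [0,0,12,0,0,0],
  [0,0,0,0,0,0],
  [3,0,0,0,0,0],
  [4,0,0,0,0,0],
  [4,0,0,0,0,0],
])

```text
clock: 19.9
eef_pos: [0.3627, -0.2664, 0.0164]
tcp_rot: [[0.99, -0.141, 0.001], [-0.141, -0.99, -0.001], [0.001, 0.001, -1.0]]
wrist_force: [-0.1, 0.0, 0.2]
finger_gap: -0.001
finger_force: 0.0
```

Emit:
play_rows([
  [2,0,0,0,0,0],
  [3,0,0,0,0,0],
  [3,0,0,0,0,0],
  [3,0,0,0,0,0],
  [3,0,0,0,0,0],
  [3,0,0,0,0,0],
  [2,0,0,0,0,0],
  [0,0,0,0,0,0],
])

```text
clock: 20.7
eef_pos: [0.3813, -0.269, 0.0158]
tcp_rot: [[0.99, -0.141, 0.001], [-0.141, -0.99, -0.0], [0.001, 0.0, -1.0]]
wrist_force: [-0.4, 0.7, 0.1]
finger_gap: 0.0
finger_force: 0.5
```

```bash
python3 - <<'E'
from h import *
st();a=snap('wrist','w8');b=snap('scene','s8')
o=np.zeros((600,800,3),np.uint8)
o[:300]=cv2.resize(a[0:240],(800,300));o[300:,:400]=cv2.resize(b[235:310,370:470],(400,300));o[300:,400:]=cv2.resize(b[155:255,280:400],(400,300));cv2.imwrite('pics/c8.png',o)
E
```

```text
20.7 [ 0.3813 -0.269   0.0158] yaw -8.09 gap 0.0 F [-0.4  0.7  0.1]
```

View pics/c8.png

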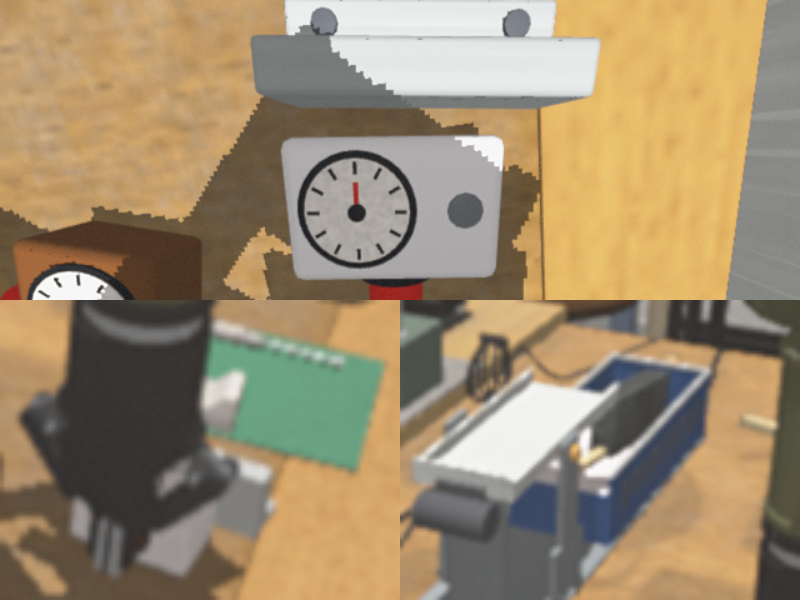

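Emit:
play_rows([
  [2,0,0,0,0,0],
  [2,0,0,0,0,0],
  [2,0,0,0,0,0],
  [2,0,0,0,0,0],
  [2,0,0,0,0,0],
  [2,0,0,0,0,0],
  [0,0,0,0,0,0],
  [0,0,0,0,0,0],
])

```text
clock: 21.6
eef_pos: [0.3926, -0.2705, 0.0158]
tcp_rot: [[0.99, -0.141, 0.0], [-0.141, -0.99, -0.0], [0.0, 0.0, -1.0]]
wrist_force: [-1.3, -1.1, -0.6]
finger_gap: -0.003
finger_force: 0.8
```

Emit:
play_rows([
  [1,0,0,0,0,0],
  [1,0,0,0,0,0],
  [1,0,0,0,0,0],
  [1,0,0,0,0,0],
  [0,0,0,0,0,0],
  [0,0,0,0,0,0],
  [0,0,0,0,0,0],
  [0,0,0,0,0,0],
])

```text
clock: 22.4
eef_pos: [0.3962, -0.2708, 0.0158]
tcp_rot: [[0.99, -0.141, -0.0], [-0.141, -0.99, 0.0], [-0.0, -0.0, -1.0]]
wrist_force: [-4.7, -0.0, 2.2]
finger_gap: 0.003
finger_force: 1.8
```

Emit:
play_rows([
  [1,0,0,0,0,0],
  [1,0,0,0,0,0],
  [1,0,0,0,0,0],
  [0,0,0,0,0,0],
  [0,0,0,0,0,0],
  [0,0,0,0,0,0],
  [0,0,0,0,0,0],
  [0,0,0,0,0,0],
])

```text
clock: 23.2
eef_pos: [0.3984, -0.2708, 0.0158]
tcp_rot: [[0.99, -0.14, -0.002], [-0.14, -0.99, 0.001], [-0.002, -0.001, -1.0]]
wrist_force: [-5.8, 0.9, 4.4]
finger_gap: -0.001
finger_force: 3.0
```

Emit:
play_rows([
  [1,0,0,0,0,0],
  [1,0,0,0,0,0],
  [0,0,0,0,0,0],
  [0,0,0,0,0,0],
  [0,0,0,0,0,0],
  [0,0,0,0,0,0],
  [0,0,0,0,0,0],
  [0,0,0,0,0,0],
])

```text
clock: 24.0
eef_pos: [0.3985, -0.2706, 0.0157]
tcp_rot: [[0.99, -0.14, -0.005], [-0.14, -0.99, 0.002], [-0.005, -0.001, -1.0]]
wrist_force: [-10.4, -1.2, 8.3]
finger_gap: 0.001
finger_force: 5.2
```

Emit:
play_rows([
  [1,0,0,0,0,0],
  [1,0,0,0,0,0],
  [0,0,0,0,0,0],
  [0,0,0,0,0,0],
  [0,0,0,0,0,0],
  [0,0,0,0,0,0],
  [0,0,0,0,0,0],
  [0,0,0,0,0,0],
])

```text
clock: 24.8
eef_pos: [0.3986, -0.2705, 0.0157]
tcp_rot: [[0.99, -0.139, -0.008], [-0.139, -0.99, 0.003], [-0.008, -0.002, -1.0]]
wrist_force: [-15.5, -2.6, 11.3]
finger_gap: 0.004
finger_force: 7.5
```

Emit:
play_rows([
  [-4,0,0,0,0,0],
  [-5,0,0,0,0,0],
  [-7,0,0,0,0,0],
  [-10,0,0,0,0,0],
  [-10,0,0,0,0,0],
  [-6,0,0,0,0,0],
  [0,0,-20,0,0,0],
  [0,0,-30,0,0,0],
])

```text
clock: 25.6
eef_pos: [0.3601, -0.2651, 0.0651]
tcp_rot: [[0.99, -0.141, -0.003], [-0.141, -0.99, 0.003], [-0.003, -0.002, -1.0]]
wrist_force: [0.2, -0.7, 0.8]
finger_gap: 0.0
finger_force: 0.0
```

Emit:
play_rows([
  [0,0,-30,0,0,0],
  [0,0,-40,0,0,0],
  [0,0,-40,0,0,0],
  [0,0,-20,0,0,0],
  [0,0,0,0,0,0],
  [0,0,0,0,0,0],
  [0,0,0,0,0,0],
  [0,0,0,0,0,0],
])

```text
clock: 26.4
eef_pos: [0.3608, -0.2653, 0.1943]
tcp_rot: [[0.99, -0.141, -0.002], [-0.141, -0.99, 0.002], [-0.003, -0.002, -1.0]]
wrist_force: [0.2, -0.1, 0.1]
finger_gap: 0.001
finger_force: 0.0
```

```bash
python3 - <<'E'
from h import *
st();a=snap('wrist','w9');d=snap('side','d9');b=snap('scene','s9')
o=np.zeros((600,800,3),np.uint8)
o[:300]=cv2.resize(a[0:240],(800,300))
o[300:,:400]=cv2.resize(d[150:210,270:370],(400,300));o[300:,400:]=cv2.resize(b[165:285,280:440],(400,300));cv2.imwrite('pics/c9.png',o)
E
```

```text
26.4 [ 0.3608 -0.2653  0.1943] yaw -8.1 gap 0.001 F [ 0.2 -0.1  0.1]
```

View pics/c9.png

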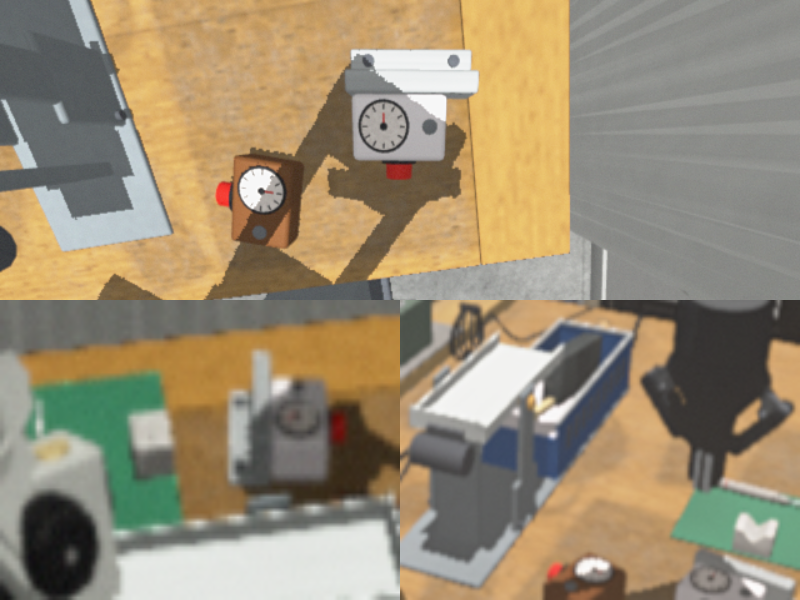

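```bash
python3 - <<'E'
from h import *
for z in(.03,.06,.09,.11):print(z,p2w('s9',(336,206),z).round(3))
arm.close_job()
E
```

```text
0.03 [0.731 0.034 0.03 ]
0.06 [0.677 0.013 0.06 ]
0.09 [ 0.624 -0.009  0.09 ]
0.11 [ 0.589 -0.024  0.11 ]
the job is handed in; nothing more can be done
```

The job is handed in at about 26 s on the robot's clock. In the last pictures the stone and then the bar had gone off the tray into the basket, and the tray had swung back level. The timer stood flush against the stop; its plunger was pressed to its hard stop and let go. I viewed 12 pictures, over the limit of 10.

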